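# Set a tumbler on the glazing turntable and start it

### The arm

A 6-joint arm with a two-finger parallel gripper is mounted at the origin on the work surface. World frame = base frame: x ahead of the robot, y to its left, z up, the work surface at z = 0. Lengths are in m, angles in rad, forces in N, time in s.
With the tool pointing down it reaches from about 0.35 to 0.725 m from the base axis. Payload 6 kg.
Tool frame: the origin (TCP) lies midway between the tips of the shut fingers; the grasp point (between the pads) lies 19 mm behind it (manip.tcp_to_grasp is the x of the grasp point in the tool frame, in m); x points along the fingers, z is the direction in which the jaws open and shut, and the axes are right-handed (so a half turn about x gives the same grasp; the last joint's range is limited). The gripper opens to 85 mm and grips with 20 to 120 N. Pads are 22 mm wide; open, the fingers measure 114 mm over their backs; the gripper's body (76 mm by 85 mm) begins 54 mm behind the grasp point. The pads swing forward as they close: fully open they stand 13 mm farther back than shut.
Start: joints at [-0.793, 0.04, 0.085, 0, -1.615, -0.334], TCP at [0.258, -0.542, 0.231] pointing down, gripper open.
Joint ranges: [-2.56, 2.56], [-1.29, 2.01], [-1.08, 1.49], [-3.29, 1.98], [-2.81, -0.18], [-2.99, 2.99]. Speed limits (rad/s): [2.57, 2.57, 3.01, 3.14, 3.14, 3.14].

### API

Orientations are given as a unit quaternion [x, y, z, w].
In Python, from workcell import telemetry, get_image, manip, spot_in, place_of gives the robot as it stands.
- The arm moves only by the tool play_rows, never from a script. Its argument "targets" is a list of rows, each a list of 7 numbers: the shift along the world's x, y, z in mm, then the turn, a rotation vector about the world's x, y, z in degrees, then the opening, from -1 (shut) to 1 (fully open), so that 0 is half open. A call has 1 to 12 rows; each row is the pose to reach, as a shift and turn from the pose commanded when the call began; what a row does not reach only later rows make up. A row lasts 1/8 s, in which the tool goes at most 62.5 mm and 10.7 degrees, less where a joint would pass 70% of its speed; a pose out of reach is approached as far as the arm can. A call with a gripper value outside its range is refused whole. The fingers move at their own pace and stop on an object; "grip_force" is the grip in N (left out, the last holds). Time passes only in rows, so rows that repeat a pose let the fingers close. It gives the time, the measured TCP pose, the force and the opening at its end, in the units of the state.
- telemetry.sense(): the state, without advancing time (a new reading comes with each control period).
- get_image(name): name is "side" or "top"; returns a dict with "image" (420x560x3 uint8, red, green, blue), "z_map" (420x560 float32, m along the optical axis (not along the pixel's ray), 0 where there is no reading), "intrinsics" (3x3 intrinsics, pixels), "dist" ([k1, k2, p1, p2, k3] as OpenCV has them; the pictures are not rectified), "R" (3x3) and "t" (3): a world point X has camera coordinates R X + t. Camera axes: x right, y down, z forward; pixel columns grow to the right and rows downward; lengths in m; the calibration is good to about 2 mm. A picture is of the moment at which its call begins.
- manip.sign_off(): hands the job in, once; it reports no verdict.
Trained networks look in a picture, given as the dict that the camera call returned (one of the last four; its "shot" number tells which), for a name from the list of things; names that differ only in an ending like _2 or _b are one class to them, and where a whole thing is asked for, a point or a joint stands for the part that bears it (a point fixed in the world has none). Each returns a list of dicts, best first, with "score" (0 to 1); they miss things now and then, are a little off and sometimes report something else, mostly with a low value. They report only what shows in the picture. A call takes as long as a camera call. They do not tell look-alikes from the thing itself.
- spot_in(name, picture): "xyz" ([x, y, z] in m, in the coordinates of the camera as it stood for that picture, good to about 4 mm: the middle of the surface that is visible of it).
- place_of(name, picture): "xyz" ([x, y, z] in m, in the coordinates of the camera as it stood for that picture, good to about 4 mm: a listed point, or the origin of a listed thing).
The state is a dict: "t": time; "q": joint angles; "joint_velocities": joint speeds; "joint_torque": joint torques, N m; "tcp_pos": TCP position; "ee_rot": TCP orientation; "wrist_force": force on the tool from outside, world axes, zero at the start; "ft_torque": the same for the moment, N m; "finger_gap": finger opening in m.
Only numpy, scipy, OpenCV 4.12 (cv2) and the standard library are available. Lean on these libraries where they do the work, as an engineer would, in place of code of your own. Each camera call takes 0.05 s, during which the arm holds its last target. There are 200 camera calls.

### The job

Lift the straight-sided clay tumbler out of the crate and stand it on the plywood board; then take it again (the crossbar leaves no room above the turntable, so it is best held from the front with the hand tilted) and gently stand it centred (to about 1 cm) on the turntable under the bar, and let go. Only then set the speed lever straight up, and last press the wide start button fully down and let it come up. Keep the tumbler upright without dropping it, do not press the small button, and leave the bowl, the mug, the kiln prop and the brush where they are.

Things in the scene. Friction and masses are not known exactly. Their poses are not given: they have to be found in the camera images.
- tumbler: Straight cylindrical bisque-clay tumbler, open at the top, outside diameter 64 mm, height 72 mm, wall 5 mm, about 0.12 to 0.25 kg. Origin at the centre of its underside, z up its axis. It starts standing in one of the two cells of the crate.
- crate: Fixed plywood crate, 321 mm (x) by 114 mm (y), 93 mm high, walls and floor 6 mm; divided across its length into two cells of about 151 (x) by 102 mm (y), centred at crate x = -0.078 and +0.078 m. Origin: centre of its underside. One cell holds the tumbler, its rim 15 mm below the crate's edge, the other the low bowl. Only a vertical grasp near the rim, closing along crate x, fits.
- board: Fixed plywood setting-down board in front of the turntable, 120 mm (x) by 160 mm (y), 8 mm thick, lying on the table, empty. Origin at the centre of its underside.
- wheel_centre (a point): Centre of the upper face of the turntable, a level aluminium disc 130 mm in diameter, 40 mm above the table; it does not move. Axes: x level, away from the robot, y level along the crossbar, z up. A vertical gripper cannot get over the tumbler here: hold it about 48 mm above its foot with the tool tilted 25 to 40 degrees, coming in level from -x.
- station: Fixed stand of the turntable, origin under the disc's centre, same axes. Base plate 130 by 340 mm, 8 mm thick. Crossbar along y over the disc, x -0.005 to +0.055 m, underside 220 mm and top 245 mm above the table; two 6 mm nozzles under it at x = 0.025, y = -0.08 and +0.08 m, fittings 30 mm high on it. It stands on two posts (30 by 20 mm) at x = 0.025, y = -0.155 and +0.155 m.
- control: Fixed grey control box, 130 mm (x) by 270 mm (y), 50 mm high; origin at the centre of its underside. On its top, along y: lever at y = +0.09, wide start button at y = -0.03, small rinse button at y = -0.095 m (all at x = 0).
- lever (a joint): Angle of the speed lever, rad: 0 leaning 0.6 rad towards the robot (-x of the box), 0.6 straight up, 1.2 leaning 0.6 rad away. Stays where it is left (light friction, under 1 N at the knob). It starts leaning towards the robot.
- lever_tip (a point): Centre of the lever's ball knob, 26 mm in diameter, on a 10 mm rod, 80 mm from the hinge. The hinge runs along the box's y, 72 mm above the table, at box x = 0, y = +0.09 m.
- start (a joint): Travel of the wide start button, m: 0 up, 0.006 fully down (counts as fully down from 0.005); spring, 6 N at the bottom.
- start_top (a point): Centre of the top of the wide start button, a black disc 40 mm in diameter, 68 mm above the table when up; it is pressed straight down.
- rinse (a joint): Travel of the small rinse button (18 mm in diameter, next to the start button), m: 0 up, 0.006 down. Not to be pressed.
- bowl: Clay bowl, 84 mm across, 50 mm high, in the other cell of the crate; leave alone. Origin at the centre of its underside.
- mug: Clay mug with a handle, 80 mm across, 75 mm high, behind the control box; leave alone. Origin at the centre of its underside.
- prop: Square kiln prop, 38 by 38 by 60 mm, standing between the board and the crate; leave alone. Origin at the centre of its underside.
- brush: Glaze brush lying on the table in front of the control box; leave alone. Origin under its middle.
Things that resemble listed ones, but are neither listed nor needed, are in the scene too. Of the things that look like the board, take the one that is farthest from the robot's base at the start.

How it is judged:
By the outcome, as a careful person would: the job done as asked, in the order asked, and still so for the second after the job is handed in, with the robot touching nothing.
It also fails if it takes over 67 s, if anything falls off the work surface, if the arm or the gripper's body presses on something with over 40 N, if the wrist force passes 120 N, or if a joint passes its speed limit or range.

## Working session

There is one attempt and no reset: what is moved stays moved. The work goes in short steps, Python scripts to look and compute and a tool call to move; the robot and the scene stay as the last step left them, time stands still between calls to the robot, and variables do not carry over. Pictures are saved under pics/ and viewed, about 8 in all and at most 12, crops included, and the job is handed in when it is done.

Besides the shell and the picture viewer there is one more tool, called after "Request:" as name(argument=value, ...), one argument or row to a line, values as JSON. play_rows: Moves the arm, as the interface text tells. Its arguments: {"type":"object","properties":{"targets":{"type":"array","items":{"type":"array","items":{"type":"number"}}},"grip_force":{"type":"number"}},"required":["targets"]}

```bash
mkdir -p pics; ls
cat > h.py <<'E'
import numpy as np, cv2
from workcell import telemetry, get_image, manip, spot_in, place_of
def world(p,c): return np.array(p['R']).T@(np.array(c)-np.array(p['t']))
def cloud(p):
    z=p['z_map']; h,w=z.shape
    uv=np.stack(np.meshgrid(np.arange(w),np.arange(h)),-1).reshape(-1,1,2).astype(np.float64)
    n=cv2.undistortPoints(uv,np.array(p['intrinsics']),np.array(p['dist'])).reshape(h,w,2)
    c=np.dstack([n*z[...,None],z]); W=(c-np.array(p['t']))@np.array(p['R']); W[z==0]=np.nan
    return W
def pix(p,X):
    R=np.array(p['R']);r=cv2.Rodrigues(R)[0]
    return cv2.projectPoints(np.array([X],float),r,np.array(p['t'],float),np.array(p['intrinsics']),np.array(p['dist']))[0].ravel()
def save(p,n): cv2.imwrite('pics/'+n,p['image'][...,::-1])
E
python3 - <<'E'
from h import *
s=telemetry.sense(); print({k:np.round(v,3) for k,v in s.items()}, manip.tcp_to_grasp)
P={n:get_image(n) for n in('top','side')}
for n,p in P.items():
    save(p,n+'0.png'); np.savez('/tmp/'+n+'0.npz',**{k:v for k,v in p.items()})
    print(n,np.round(-np.array(p['R']).T@p['t'],3))
    for o in ['tumbler','crate','board','wheel_centre','station','control','lever_tip','start_top','rinse','bowl','mug','prop','brush']:
        for r in place_of(o,p)[:4]:
            w=world(p,r['xyz']); print(o,round(r['score'],2),np.round(w,3),np.round(pix(p,w)))
E
```

```text
pics
{'t': np.float64(0.0), 'q': array([-0.793,  0.041,  0.084, -0.   , -1.616, -0.334]), 'joint_velocities': array([-0.001,  0.   , -0.001,  0.   ,  0.   ,  0.001]), 'joint_torque': array([-0.0000e+00, -3.6821e+01,  3.4742e+01,  6.9330e+00, -5.0000e-03,
        0.0000e+00]), 'tcp_pos': array([ 0.258, -0.542,  0.23 ]), 'ee_rot': array([-0.597,  0.377,  0.598,  0.378]), 'wrist_force': array([-0.015,  0.483, -0.086]), 'ft_torque': array([0.004, 0.023, 0.001]), 'finger_gap': np.float64(0.085)} -0.0187
top [ 0.44  -0.075  1.336]
tumbler 0.92 [0.42  0.339 0.005] [153. 256.]
crate 0.57 [0.5   0.35  0.001] [150. 228.]
board 0.65 [0.52  0.006 0.002] [266. 221.]
board 0.63 [0.319 0.125 0.004] [225. 291.]
wheel_centre 0.62 [ 0.677 -0.033  0.042] [279. 165.]
wheel_centre 0.23 [ 0.484  0.171 -0.002] [210. 234.]
station 0.64 [ 0.677 -0.035  0.   ] [280. 168.]
control 0.6 [ 0.536 -0.342 -0.006] [385. 216.]
lever_tip 0.6 [ 0.498 -0.25   0.141] [362. 226.]
start_top 0.61 [ 0.541 -0.372  0.07 ] [402. 212.]
start_top 0.5 [ 0.674 -0.036  0.04 ] [280. 166.]Traceback (most recent call last):
  File "<stdin>", line 8, in <module>
ValueError: it knows: board, bowl, brush, control, crate, lever_tip, mug, prop, start_top, station, tumbler, wheel_centre
```

Run:
```python
from h import *
P={n:get_image(n) for n in('top','side')}
for n,p in P.items():
    save(p,n+'0.png'); np.savez('/tmp/'+n+'0.npz',**{k:v for k,v in p.items()})
    print(n,np.round(-np.array(p['R']).T@p['t'],3))
    for o in ['tumbler','crate','board','wheel_centre','station','control','lever_tip','start_top','bowl','mug','prop','brush']:
        for r in place_of(o,p)[:4]:
            w=world(p,r['xyz']); print(o,round(r['score'],2),np.round(w,3),np.round(pix(p,w)))
ims=[cv2.resize(P[n]['image'],(800,600))[...,::-1] for n in P]
cv2.imwrite('pics/t0.png',ims[0]);cv2.imwrite('pics/s0.png',ims[1])
# geometric fits
W=cloud(P['top'])
for nm,lo,hi in [('crate edge',(.28,.2,.085),(.72,.46,.1)),('board',(.4,-.1,.005),(.62,.12,.012)),('disc',(.55,-.2,.034),(.8,.12,.046)),('box',(.4,-.52,.044),(.66,-.15,.056)),('start',(.48,-.45,.064),(.6,-.3,.075)),('bar',(.55,-.3,.235),(.85,.25,.25)),('prop',(.3,.05,.05),(.7,.29,.066)),('rim',(.35,.29,.068),(.49,.39,.083))]:
    m=np.all((W>np.array(lo))&(W<np.array(hi)),-1); Q=W[m]
    if len(Q)>4: r=cv2.minAreaRect(Q[:,:2].astype(np.float32)*1000); print(nm,len(Q),np.round(r[0],1),np.round(r[1],1),round(r[2],2),'z',round(np.median(Q[:,2]),4))
```

```text
top [ 0.44  -0.075  1.336]
tumbler 0.8 [0.42  0.338 0.004] [153. 255.]
crate 0.71 [ 0.5    0.351 -0.   ] [149. 228.]
crate 0.48 [ 0.54  -0.371  0.072] [401. 212.]
board 0.76 [0.522 0.004 0.   ] [267. 221.]
board 0.68 [ 0.343 -0.259  0.001] [358. 283.]
board 0.63 [0.322 0.125 0.003] [225. 290.]
wheel_centre 0.58 [ 0.673 -0.036  0.041] [280. 167.]
station 0.94 [ 0.674 -0.035 -0.   ] [280. 168.]
station 0.54 [ 0.54  -0.342 -0.002] [386. 214.]
control 0.36 [ 0.499  0.348 -0.   ] [150. 229.]
lever_tip 0.42 [ 0.5   -0.252  0.144] [363. 225.]
start_top 0.47 [ 0.541 -0.37   0.075] [401. 212.]
bowl 0.8 [0.575 0.364 0.009] [145. 203.]
mug 0.92 [ 0.701 -0.325  0.001] [379. 159.]
prop 0.62 [ 0.486  0.171 -0.   ] [210. 233.]
brush 0.56 [ 0.343 -0.259  0.   ] [358. 282.]
side [0.195 0.699 0.834]
tumbler 0.87 [0.422 0.339 0.002] [246. 385.]
crate 0.55 [0.501 0.355 0.002] [211. 378.]
board 0.8 [0.517 0.003 0.003] [268. 268.]
board 0.71 [0.321 0.124 0.   ] [320. 324.]
wheel_centre 0.81 [ 0.671 -0.034  0.04 ] [226. 236.]
station 0.94 [ 0.677 -0.038 -0.003] [226. 245.]
station 0.51 [0.574 0.358 0.006] [182. 366.]
control 0.79 [ 0.537 -0.341  0.004] [303. 199.]
lever_tip 0.5 [ 0.499 -0.251  0.138] [306. 184.]
start_top 0.56 [ 0.54  -0.373  0.075] [306. 178.]
bowl 0.84 [0.571 0.363 0.004] [182. 369.]
mug 0.82 [ 0.709 -0.328  0.001] [257. 191.]
mug 0.49 [ 0.677 -0.038 -0.005] [226. 246.]
prop 0.77 [ 0.488  0.167 -0.006] [253. 317.]
brush 0.65 [ 0.338 -0.26  -0.   ] [352. 229.]
crate edge 1222 [473.  381.5] [364.6 182.4] 4.37 z 0.0907
board 2238 [510.7  11.5] [217.4 217.4] 89.84 z 0.0081
disc 1299 [660.7 -45.4] [ 98.2 308.5] 5.01 z 0.0401
box 3398 [ 537.6 -340.8] [271.7 130.6] 89.78 z 0.0504
start 230 [ 534.7 -395.6] [104.6  46.4] 83.66 z 0.0705
bar 3118 [698.6 -33.7] [ 61.9 331. ] 4.31 z 0.2449
prop 269 [508.8 184.7] [109.2 379.7] 52.5 z 0.0591
rim 165 [420.4 340.6] [ 62.7 155.5] 33.89 z 0.0763
```

View pics/t0.png

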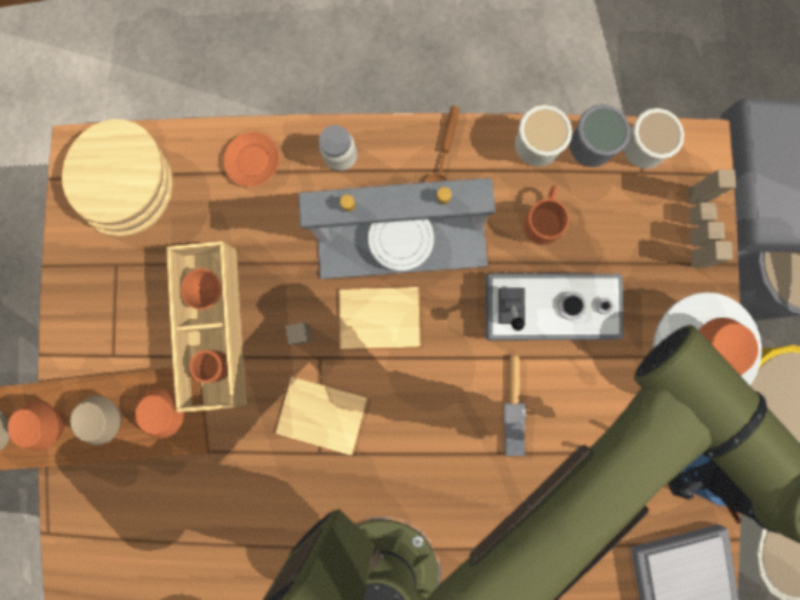

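View pics/s0.png

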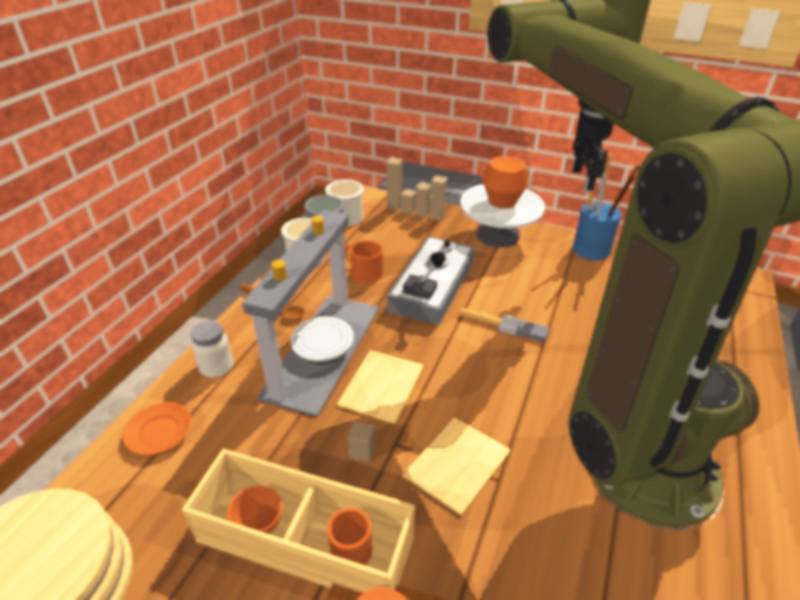

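The pictures show the tumbler in the near crate cell, at top-view (207,365) and side-view (350,533). Candidates in the 800x600 top view:
- **Tumbler:** (207,365) in the crate is the one I want. The look-alikes are the bowl at (200,288), the shelf pots at (35,425) and (160,412), the mug at (548,218), and the pot on the stand at (728,345).
- **Board:** (380,318) is far and (321,415) is near, so I take the far one, at about (0.52, 0.005).

Next I refine these in one close crop.

```bash
cat >> h.py <<'E'
from scipy.spatial.transform import Rotation as Ro
from scipy.optimize import least_squares
def circ(Q):
    f=least_squares(lambda a:np.hypot(Q[:,0]-a[0],Q[:,1]-a[1])-a[2],[*Q[:,:2].mean(0),.03],loss='soft_l1',f_scale=.002); return f.x
def goal(pos,tilt=0,yaw=0,jaw=None):
    "fingers tilted (deg) from down toward world heading yaw; jaw axis given heading (deg) if tilt=0"
    c,s=np.cos(np.radians(yaw)),np.sin(np.radians(yaw)); t=np.radians(tilt)
    x=np.array([np.sin(t)*c,np.sin(t)*s,-np.cos(t)])
    z=np.array([-s,c,0]) if jaw is None else np.array([np.cos(np.radians(jaw)),np.sin(np.radians(jaw)),0])
    return np.array(pos),np.column_stack([x,np.cross(z,x),z])
def delta(pos,R,flip=None):
    s=telemetry.sense(); R0=Ro.from_quat(s['ee_rot']); out=[]
    for f in (0,180):
        rv=np.degrees((Ro.from_matrix(R@Ro.from_euler('x',f,degrees=True).as_matrix())*R0.inv()).as_rotvec()); out.append(rv)
    print('shift mm',np.round((pos-s['tcp_pos'])*1000,1),'turns',[np.round(o,1) for o in out],'q',np.round(s['q'],2),'gap',round(float(s['finger_gap']),4),'t',round(float(s['t']),2),'F',np.round(s['wrist_force'],1))
E
python3 - <<'E'
from h import *
P={n:dict(np.load('/tmp/'+n+'0.npz')) for n in('top','side')}
for n,p in P.items():
    W=cloud(p); d=np.hypot(W[...,0]-.421,W[...,1]-.339)
    m=(d<.045)&(W[...,2]>.071)&(W[...,2]<.083); print(n,'rim',m.sum(),np.round(circ(W[m]),4),np.median(W[m][:,2]))
    d=np.hypot(W[...,0]-.499,W[...,1]+.251); m=(d<.02)&(W[...,2]>.12); Q=W[m]
    if len(Q)>8:
        f=least_squares(lambda a:np.linalg.norm(Q-a,axis=1)-.013,[.499,-.251,.138],loss='soft_l1',f_scale=.002); print('knob',len(Q),np.round(f.x,4))
    d=np.hypot(W[...,0]-.54,W[...,1]+.371); m=(d<.03)&(W[...,2]>.06)&(W[...,2]<.08); print('start',m.sum(),np.round(np.median(W[m],0),4),np.round((W[m].max(0)+W[m].min(0))/2,4))
    a=np.array([.5,.35]); m=(abs(W[...,0]-.5)<.19)&(abs(W[...,1]-.35)<.075)&(W[...,2]>.086)&(W[...,2]<.1)
    r=cv2.minAreaRect(W[m][:,:2].astype(np.float32)*1000); print('crate',m.sum(),r)
    m=(abs(W[...,0]-.52)<.085)&(abs(W[...,1]-.005)<.1)&(W[...,2]>.005)&(W[...,2]<.012); 
    r=cv2.minAreaRect(W[m][:,:2].astype(np.float32)*1000); print('board',m.sum(),r)
    d=np.hypot(W[...,0]-.486,W[...,1]-.171); m=(d<.04)&(W[...,2]>.05); print('prop',np.round(W[m].mean(0),3))
R0=Ro.from_quat(telemetry.sense()['ee_rot']).as_matrix(); print(np.round(R0,2))
im=np.hstack([cv2.resize(P['top']['image'][160:300,105:245],(400,400)),cv2.resize(P['side']['image'][300:420,150:290],(467,400))[:,:400]])
cv2.imwrite('pics/crop0.png',im[...,::-1])
delta(*goal([.42,.34,.30],jaw=4.3))
E
```

```text
top rim 127 [0.419  0.3429 0.0291] 0.0768597695002927
knob 85 [ 0.4982 -0.2506  0.1421]
start 281 [ 0.5379 -0.3691  0.069 ] [ 0.5373 -0.3703  0.0695]
crate 879 ((485.8802490234375, 363.3930969238281), (341.59161376953125, 144.23464965820312), 4.369734764099121)
board 1932 ((520.757568359375, 4.9808349609375), (198.8213348388672, 167.82603454589844), 89.7802963256836)
prop [0.484 0.166 0.059]
side rim 262 [0.4189 0.3433 0.0285] 0.07638839878493371
knob 65 [ 0.5002 -0.2517  0.1404]
start 76 [ 0.5444 -0.3695  0.0697] [ 0.5401 -0.3685  0.0678]
crate 1620 ((485.37939453125, 361.69366455078125), (342.62982177734375, 142.70687866210938), 3.7859315872192383)
board 1712 ((532.9638671875, 14.628570556640625), (148.88870239257812, 172.8751678466797), 1.60759699344635)
prop [0.484 0.17  0.059]
[[-0.   -0.9  -0.43]
 [ 0.   -0.43  0.9 ]
 [-1.    0.    0.  ]]
shift mm [162.3 881.8  68.7] turns [array([  -0. ,    0. , -111.1]), array([-0. , -0. , 68.9])] q [-0.79  0.04  0.08 -0.   -1.62 -0.33] gap 0.086 t 1.8 F [ 0.  -0.4 -0.2]
```

View pics/crop0.png

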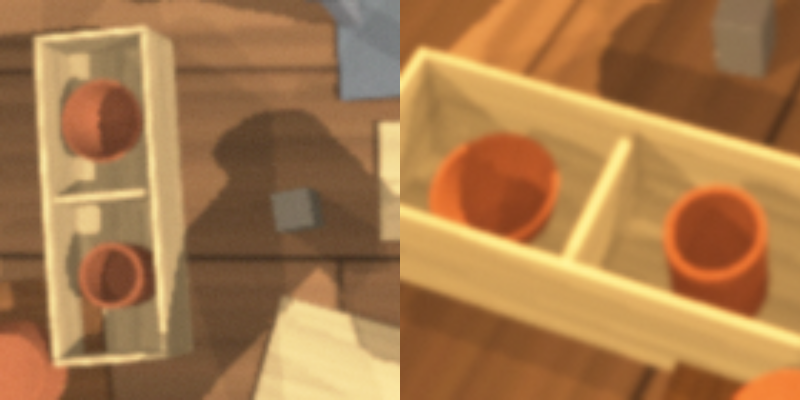

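The crop shows the straight tumbler at (113,277) in the near cell, the bowl at (100,118), and the crate yawed about +4.4°. I'll take the tumbler at (0.4195, 0.3415).

Request:
play_rows(
  targets=[
    [30,60,40,0,0,6,1],
    [60,120,80,0,0,12,1],
    [90,180,80,0,0,18,1],
    [120,240,80,0,0,24,1],
    [150,300,80,0,0,30,1],
    [180,360,80,0,0,34,1],
    [200,420,80,0,0,38,1],
    [210,480,80,0,0,42,1],
    [210,540,80,0,0,46,1],
    [205,600,80,0,0,50,1],
    [200,660,80,0,0,54,1],
    [195,720,80,0,0,58,1],
  ],
  grip_force=40,
)

```text
t: 3.3
tcp_pos: [0.4545, 0.1467, 0.3116]
ee_rot: [0.706, -0.039, -0.706, -0.04]
wrist_force: [1.7, 0.2, -0.2]
finger_gap: 0.0853
```

Run:
```python
from h import *
delta(*goal([.4195,.3415,.20],jaw=4.4))
delta(*goal([.4195,.3415,.037],jaw=4.4))
```

```text
shift mm [ -35.   194.8 -111.6] turns [array([ 1.000e-01,  0.000e+00, -1.692e+02]), array([-0. ,  0. , 10.8])] q [ 0.74 -0.26 -0.05  0.   -1.79 -0.85] gap 0.0853 t 3.3 F [ 1.7  0.2 -0.2]
shift mm [ -35.   194.8 -274.6] turns [array([ 1.000e-01,  0.000e+00, -1.692e+02]), array([-0. ,  0. , 10.8])] q [ 0.74 -0.26 -0.05  0.   -1.79 -0.85] gap 0.0853 t 3.3 F [ 1.7  0.2 -0.2]
```

Request:
play_rows(
  targets=[
    [-10,50,0,0,0,4,1],
    [-22,110,0,0,0,8,1],
    [-33,163,-40,0,0,11,1],
    [-33,163,-90,0,0,11,1],
    [-33,163,-120,0,0,11,1],
    [-33,163,-120,0,0,11,1],
    [-33,163,-120,0,0,11,1],
    [-33,163,-120,0,0,11,1],
  ],
)

```text
t: 4.3
tcp_pos: [0.4227, 0.3081, 0.1934]
ee_rot: [0.707, 0.028, -0.706, 0.026]
wrist_force: [-0.2, -0.0, -0.6]
finger_gap: 0.0854
```

Run:
```python
from h import *
delta(*goal([.4195,.3415,.037],jaw=4.4))
p=get_image('side'); im=cv2.resize(p['image'][240:420,120:360],(640,480)); cv2.imwrite('pics/a1.png',im[...,::-1])
```

```text
shift mm [  -3.2   33.4 -156.4] turns [array([ -0.2,  -0.2, 180. ]), array([-0.1,  0.1, -0. ])] q [ 1.02 -0.17 -0.18  0.   -1.55 -0.94] gap 0.0854 t 4.3 F [-0.2 -0.  -0.6]
```

View pics/a1.png

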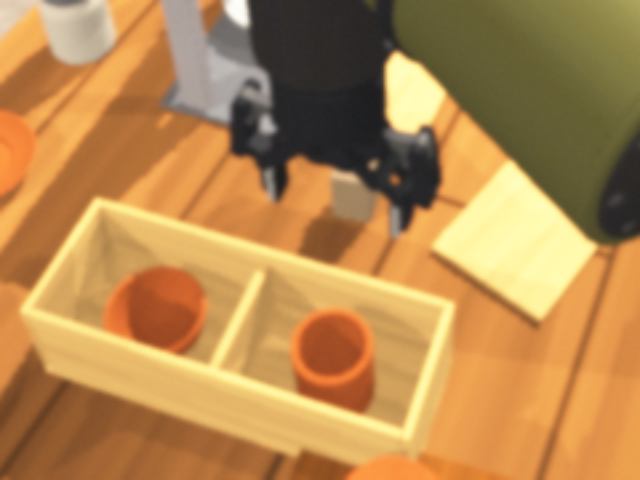

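The hand is above the crate and still about 33 mm short in y. Both cells are undisturbed, and the tumbler is at (333,360) in the crop. I'll correct in level first, then descend.

Request:
play_rows(
  targets=[
    [-3,33,0,0,0,0,1],
    [-3,33,0,0,0,0,1],
    [-3,33,-20,0,0,0,1],
    [-3,33,-45,0,0,0,1],
    [-3,33,-60,0,0,0,1],
    [-3,33,-60,0,0,0,1],
    [-3,33,-60,0,0,0,1],
  ],
)

```text
t: 5.22
tcp_pos: [0.4195, 0.3408, 0.1322]
ee_rot: [0.707, 0.028, -0.706, 0.027]
wrist_force: [-0.6, -0.1, 0.3]
finger_gap: 0.0855
```

Run:
```python
from h import *
delta(*goal([.4195,.3415,.037],jaw=4.4))
```

```text
shift mm [  0.    0.7 -95.2] turns [array([-1.0e-01, -1.0e-01,  1.8e+02]), array([-0. ,  0.1, -0. ])] q [ 1.05 -0.11 -0.24  0.   -1.44 -0.98] gap 0.0855 t 5.22 F [-0.6 -0.1  0.3]
```

Request:
play_rows(
  targets=[
    [0,0,-20,0,0,0,1],
    [0,0,-40,0,0,0,1],
    [0,0,-60,0,0,0,1],
    [0,0,-80,0,0,0,1],
    [0,0,-92,0,0,0,1],
    [0,0,-92,0,0,0,1],
    [0,0,-92,0,0,0,1],
    [0,0,-92,0,0,0,-0.2],
    [0,0,-92,0,0,0,-0.4],
    [0,0,-92,0,0,0,-0.6],
    [0,0,-92,0,0,0,-0.6],
    [0,0,-92,0,0,0,-0.6],
  ],
  grip_force=40,
)

```text
t: 6.72
tcp_pos: [0.4195, 0.3412, 0.0405]
ee_rot: [0.707, 0.028, -0.706, 0.027]
wrist_force: [-1.3, -0.0, 5.5]
finger_gap: 0.0636
```

Request:
play_rows(
  targets=[
    [0,0,10,0,0,0,-0.6],
    [0,0,25,0,0,0,-0.6],
    [0,0,45,0,0,0,-0.6],
    [0,0,70,0,0,0,-0.6],
    [0,0,95,0,0,0,-0.6],
    [0,0,120,0,0,0,-0.6],
    [0,0,145,0,0,0,-0.6],
    [0,0,150,0,0,0,-0.6],
    [0,0,150,0,0,0,-0.6],
  ],
)

```text
t: 7.85
tcp_pos: [0.4188, 0.3407, 0.1889]
ee_rot: [-0.706, -0.027, 0.707, -0.027]
wrist_force: [-0.6, -0.8, -1.4]
finger_gap: 0.0636
```

Request:
play_rows(
  targets=[
    [6,-20,0,0,0,-5,-0.6],
    [15,-50,0,0,0,-12,-0.6],
    [24,-80,0,0,0,-20,-0.6],
    [33,-110,0,0,0,-28,-0.6],
    [42,-140,0,0,0,-36,-0.6],
    [51,-170,0,0,0,-44,-0.6],
    [60,-200,0,0,0,-52,-0.6],
    [69,-230,0,0,0,-60,-0.6],
    [78,-260,0,0,0,-68,-0.6],
    [87,-290,0,0,0,-76,-0.6],
    [95,-320,0,0,0,-84,-0.6],
    [100,-336,0,0,0,-90,-0.6],
  ],
)

```text
t: 9.35
tcp_pos: [0.5186, 0.0033, 0.1876]
ee_rot: [-0.517, 0.482, 0.518, 0.481]
wrist_force: [0.5, -0.2, -1.7]
finger_gap: 0.0633
```

Request:
play_rows(
  targets=[
    [0,0,0,0,0,0,-0.6],
    [0,0,0,0,0,0,-0.6],
  ],
)

```text
t: 9.6
tcp_pos: [0.5186, 0.0049, 0.1883]
ee_rot: [-0.519, 0.48, 0.52, 0.48]
wrist_force: [-0.5, 0.2, -1.9]
finger_gap: 0.0637
```

Run:
```python
from h import *
delta(*goal([.52,.005,.0425],yaw=4.4))
p=get_image('side'); im=cv2.resize(p['image'][130:340,180:460],(640,480)); cv2.imwrite('pics/a2.png',im[...,::-1])
```

```text
shift mm [ 1.400e+00  1.000e-01 -1.458e+02] turns [array([ 0. , -0.1, -0.1]), array([1.000e-01, 0.000e+00, 1.799e+02])] q [ 0.4  -0.18 -0.2  -0.   -1.55 -1.89] gap 0.0637 t 9.6 F [-0.5  0.2 -1.9]
```

View pics/a2.png

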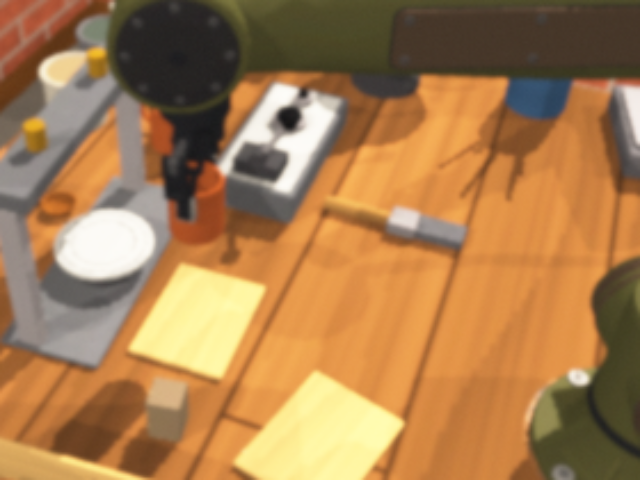

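The tumbler is held upright at (200,205), above the far board at (198,320). Lowering it now.

Request:
play_rows(
  targets=[
    [1,0,-20,0,0,0,-0.6],
    [1,0,-50,0,0,0,-0.6],
    [1,0,-80,0,0,0,-0.6],
    [1,0,-105,0,0,0,-0.6],
    [1,0,-125,0,0,0,-0.6],
    [1,0,-136,0,0,0,-0.6],
    [1,0,-140,0,0,0,-0.6],
    [1,0,-142,0,0,0,-0.6],
    [1,0,-142,0,0,0,-0.6],
  ],
)

```text
t: 10.78
tcp_pos: [0.5204, 0.0048, 0.0478]
ee_rot: [0.519, -0.48, -0.519, -0.481]
wrist_force: [-0.4, -0.7, -1.5]
finger_gap: 0.0637
```

Request:
play_rows(
  targets=[
    [0,0,-1,0,0,0,-0.6],
    [0,0,-2,0,0,0,-0.6],
    [0,0,-2,0,0,0,-0.6],
  ],
)

```text
t: 11.15
tcp_pos: [0.52, 0.0047, 0.0453]
ee_rot: [-0.519, 0.48, 0.519, 0.48]
wrist_force: [-0.4, 0.9, -2.0]
finger_gap: 0.0636
```

Request:
play_rows(
  targets=[
    [0,0,-1,0,0,0,-0.6],
    [0,0,-2,0,0,0,-0.6],
    [0,0,-2,0,0,0,-0.6],
  ],
)

```text
t: 11.52
tcp_pos: [0.52, 0.0047, 0.0431]
ee_rot: [-0.519, 0.48, 0.519, 0.48]
wrist_force: [-0.0, -0.1, -1.1]
finger_gap: 0.0638
```

Request:
play_rows(
  targets=[
    [0,0,-0.5,0,0,0,-0.6],
    [0,0,-1,0,0,0,-0.6],
    [0,0,-1,0,0,0,-0.6],
  ],
)

```text
t: 11.9
tcp_pos: [0.5201, 0.0047, 0.0426]
ee_rot: [0.519, -0.48, -0.519, -0.48]
wrist_force: [-1.8, 0.6, 1.4]
finger_gap: 0.0638
```

Request:
play_rows(
  targets=[
    [0,0,0,0,0,0,0.7],
    [0,0,0,0,0,0,1],
    [0,0,0,0,0,0,1],
    [0,0,0,0,0,0,1],
    [0,0,15,0,0,0,1],
    [0,0,40,0,0,0,1],
    [0,0,80,0,0,0,1],
    [0,0,110,0,0,0,1],
    [0,0,110,0,0,0,1],
  ],
)

```text
t: 13.02
tcp_pos: [0.5216, 0.0049, 0.1566]
ee_rot: [0.52, -0.478, -0.518, -0.482]
wrist_force: [-0.3, -0.1, 0.8]
finger_gap: 0.0856
```

Run:
```python
from h import *
W={}
for n in('top','side'):
    p=get_image(n)
    for r in place_of('tumbler',p)[:2]: print(n,round(r['score'],2),np.round(world(p,r['xyz']),4))
    W=cloud(p); d=np.hypot(W[...,0]-.52,W[...,1]-.005); m=(d<.045)&(W[...,2]>.074)&(W[...,2]<.086)
    if m.sum()>10: print('rim',m.sum(),np.round(circ(W[m]),4),np.median(W[m][:,2]))
for z in (.12,.056):
    pos,R=goal([.52,.005,z],tilt=35,yaw=4.4); delta(pos+.0187*R[:,0],R)
```

```text
top 0.56 [0.5204 0.0031 0.0102]
rim 20 [0.5239 0.0089 0.0334] 0.07904846039915539
side 0.76 [0.5205 0.0024 0.0043]
rim 142 [0.5224 0.0067 0.0292] 0.07893161914743872
shift mm [ 11.1   1.2 -46.9] turns [array([  2.7, -35. ,  -0. ]), array([-53.8,  -4.2, 171.7])] q [ 0.4  -0.17 -0.26 -0.   -1.48 -1.89] gap 0.0852 t 13.22 F [-0.8  0.1 -0.1]
shift mm [  11.1    1.2 -110.9] turns [array([  2.7, -35. ,  -0. ]), array([-53.8,  -4.2, 171.7])] q [ 0.4  -0.17 -0.26 -0.   -1.48 -1.89] gap 0.0852 t 13.22 F [-0.8  0.1 -0.1]
```

Request:
play_rows(
  targets=[
    [3,0,10,0.7,-8.7,0,1],
    [6,0,10,1.4,-17.5,0,1],
    [9,1,10,2.0,-26,0,1],
    [11,1,10,2.7,-35,0,1],
    [11,1,0,2.7,-35,0,1],
    [11,1,-20,2.7,-35,0,1],
    [11,1,-35,2.7,-35,0,1],
    [11,1,-35,2.7,-35,0,1],
    [11,1,-35,2.7,-35,0,1],
  ],
)

```text
t: 14.35
tcp_pos: [0.5315, 0.0057, 0.118]
ee_rot: [0.64, -0.302, -0.35, -0.614]
wrist_force: [0.1, -0.2, 0.3]
finger_gap: 0.0854
```

Run:
```python
from h import *
pos,R=goal([.521,.005,.056],tilt=35,yaw=4.4); delta(pos+.0187*R[:,0],R)
p=get_image('side'); im=cv2.resize(p['image'][130:340,180:460],(640,480)); cv2.imwrite('pics/a3.png',im[...,::-1])
```

```text
shift mm [  0.2   0.1 -77.3] turns [array([ 0. ,  0.1, -0. ]), array([-103.1,   -7.9,  147.3])] q [ 0.56 -0.76 -0.96  0.36 -0.85 -2.22] gap 0.0854 t 14.35 F [ 0.1 -0.2  0.3]
```

View pics/a3.png

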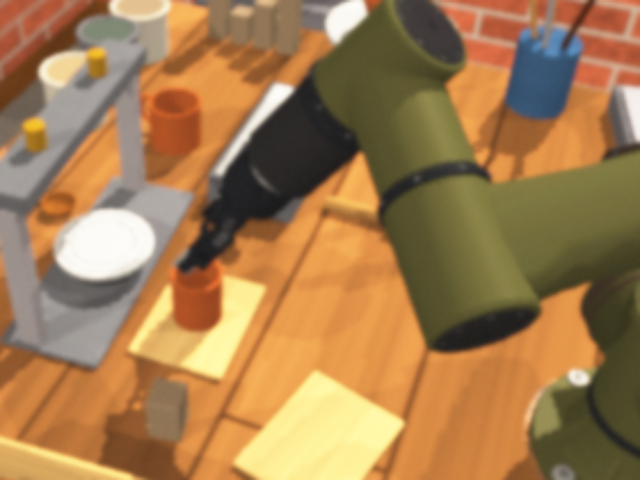

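The tumbler stands upright on the board at (198,295). The tilted hand is above it with the fingers at about (200,245). Joint 3 is near its limit, so I descend in parts.

Request:
play_rows(
  targets=[
    [0,0,-10,0,0,0,1],
    [0,0,-25,0,0,0,1],
    [0,0,-35,0,0,0,1],
    [0,0,-35,0,0,0,1],
  ],
)

```text
t: 14.9
tcp_pos: [0.5304, 0.0053, 0.0806]
ee_rot: [0.64, -0.302, -0.35, -0.614]
wrist_force: [0.3, -0.2, 0.8]
finger_gap: 0.0854
```

Run:
```python
from h import *
for t in (35,30):
  pos,R=goal([.521,.005,.056],tilt=t,yaw=4.4); delta(pos+.0187*R[:,0],R)
```

```text
shift mm [  1.2   0.6 -39.9] turns [array([ 0.1, -0. , -0. ]), array([-102.9,   -7.9,  147.4])] q [ 0.55 -0.75 -1.03  0.39 -0.77 -2.25] gap 0.0854 t 14.9 F [ 0.3 -0.2  0.8]
shift mm [ -0.1   0.4 -40.8] turns [array([-0.3,  5. , -0. ]), array([-96.4,  -7.4, 151.8])] q [ 0.55 -0.75 -1.03  0.39 -0.77 -2.25] gap 0.0854 t 14.9 F [ 0.3 -0.2  0.8]
```

Request:
play_rows(
  targets=[
    [0,0,0,-0.2,3,0,1],
    [0,0,0,-0.3,5,0,1],
    [0,0,-12,-0.3,5,0,1],
    [0,0,-24,-0.3,5,0,1],
    [0,0,-35,-0.3,5,0,1],
    [0,0,-41,-0.3,5,0,1],
    [0,0,-41,-0.3,5,0,1],
    [0,0,-41,-0.3,5,0,1],
  ],
)

```text
t: 15.9
tcp_pos: [0.5313, 0.0058, 0.0418]
ee_rot: [0.626, -0.329, -0.377, -0.599]
wrist_force: [0.0, -0.3, -0.3]
finger_gap: 0.0853
```

Run:
```python
from h import *
pos,R=goal([.521,.005,.056],tilt=30,yaw=4.4); delta(pos+.0187*R[:,0],R)
```

```text
shift mm [-1.  -0.1 -2. ] turns [array([-0.1,  0.1, -0. ]), array([  89.9,    7.1, -155.8])] q [ 0.53 -0.62 -0.98  0.32 -0.75 -2.2 ] gap 0.0853 t 15.9 F [ 0.  -0.3 -0.3]
```

Request:
play_rows(
  targets=[
    [0,0,-1,0,0,0,0.6],
    [0,0,-1,0,0,0,0.3],
    [0,0,-1,0,0,0,0],
    [0,0,-1,0,0,0,-0.3],
    [0,0,-1,0,0,0,-0.6],
    [0,0,-1,0,0,0,-0.6],
  ],
  grip_force=50,
)

```text
t: 16.65
tcp_pos: [0.5315, 0.0059, 0.0411]
ee_rot: [0.626, -0.328, -0.376, -0.599]
wrist_force: [-0.1, 1.2, 6.1]
finger_gap: 0.0631
```

Request:
play_rows(
  targets=[
    [0,0,5,0,0,0,-0.6],
    [0,0,15,0,0,0,-0.6],
    [0,0,25,0,0,0,-0.6],
    [0,0,35,0,0,0,-0.6],
    [0,0,45,0,0,0,-0.6],
    [0,0,50,0,0,0,-0.6],
    [0,0,50,0,0,0,-0.6],
  ],
)

```text
t: 17.52
tcp_pos: [0.5312, 0.0058, 0.0907]
ee_rot: [0.625, -0.329, -0.377, -0.599]
wrist_force: [-0.7, 0.3, -1.6]
finger_gap: 0.0638
```

Run:
```python
from h import *
pos,R=goal([.6735,-.0355,.088],tilt=30,yaw=4.4); delta(pos+.0187*R[:,0],R)
for n in('top','side'):
    p=get_image(n); s=telemetry.sense(); g=s['tcp_pos']-.0187*Ro.from_quat(s['ee_rot']).as_matrix()[:,0]
    print('grasp pt',np.round(g,4))
    for r in place_of('tumbler',p)[:2]: print(n,round(r['score'],2),np.round(world(p,r['xyz']),4))
    W=cloud(p); d=np.hypot(W[...,0]-g[0],W[...,1]-g[1]); m=(d<.04)&(abs(W[...,2]-g[2]-.023)<.007)
    if m.sum()>10: print('rim',m.sum(),np.round(circ(W[m]),4))
im=cv2.resize(p['image'][130:340,180:460],(640,480)); cv2.imwrite('pics/a4.png',im[...,::-1])
```

```text
shift mm [151.6 -40.6 -18.9] turns [array([-0.1,  0.1, -0. ]), array([  89.9,    7.1, -155.8])] q [ 0.53 -0.66 -0.9   0.29 -0.86 -2.16] gap 0.0638 t 17.52 F [-0.7  0.3 -1.6]
grasp pt [0.5216 0.005  0.1063]
top 0.75 [ 0.5384 -0.3417 -0.0042]
top 0.59 [0.5193 0.0023 0.0543]
rim 96 [0.5194 0.0059 0.031 ]
grasp pt [0.5215 0.0048 0.1058]
side 0.86 [0.5217 0.0017 0.0529]
rim 74 [0.5204 0.007  0.0307]
```

View pics/a4.png

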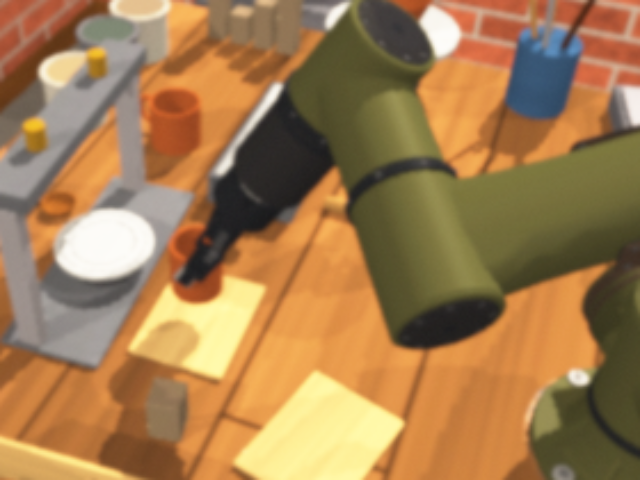

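The tumbler is held upright at (197,262), with its foot about 17 mm above disc height. Moving in level.

Request:
play_rows(
  targets=[
    [3,-8,0,0,0,0,-0.6],
    [12,-20,0,0,0,0,-0.6],
    [24,-32,0,0,0,0,-0.6],
    [40,-40,0,0,0,0,-0.6],
    [58,-41,0,0,0,0,-0.6],
    [76,-41,0,0,0,0,-0.6],
    [94,-41,0,0,0,0,-0.6],
    [112,-41,0,0,0,0,-0.6],
    [130,-41,0,0,0,0,-0.6],
    [145,-41,0,0,0,0,-0.6],
    [152,-41,0,0,0,0,-0.6],
    [152,-41,0,0,0,0,-0.6],
  ],
)

```text
t: 19.23
tcp_pos: [0.683, -0.0358, 0.0897]
ee_rot: [0.625, -0.329, -0.377, -0.599]
wrist_force: [-0.6, -0.3, -1.3]
finger_gap: 0.0632
```

Request:
play_rows(
  targets=[
    [0,0,-6,0,0,0,-0.6],
    [0,0,-12,0,0,0,-0.6],
    [0,0,-14,0,0,0,-0.6],
    [0,0,-14,0,0,0,-0.6],
  ],
)

```text
t: 19.73
tcp_pos: [0.6828, -0.0353, 0.076]
ee_rot: [0.625, -0.329, -0.377, -0.599]
wrist_force: [-0.0, -0.3, -0.7]
finger_gap: 0.0634
```

Run:
```python
from h import *
pos,R=goal([.6745,-.0355,.088],tilt=30,yaw=4.4); delta(pos+.0187*R[:,0],R)
for n in('top','side'):
    p=get_image(n)
    for r in place_of('tumbler',p)[:2]: print(n,round(r['score'],2),np.round(world(p,r['xyz']),4))
    for r in place_of('wheel_centre',p)[:1]: print(n,round(r['score'],2),np.round(world(p,r['xyz']),4))
im=cv2.resize(p['image'][160:310,150:350],(640,480)); cv2.imwrite('pics/a5.png',im[...,::-1])
```

```text
shift mm [ 1.   0.5 -4.2] turns [array([-0.1,  0.1, -0. ]), array([  89.8,    7. , -155.8])] q [ 0.29 -0.13 -0.51  0.17 -0.68 -1.89] gap 0.0634 t 19.73 F [-0.  -0.3 -0.7]
top 0.71 [ 0.6762 -0.0367  0.0429]
top 0.81 [ 0.6743 -0.0359  0.0415]
side 0.6 [ 0.6727 -0.0402  0.0378]
side 0.74 [ 0.6719 -0.0312  0.0382]
```

View pics/a5.png

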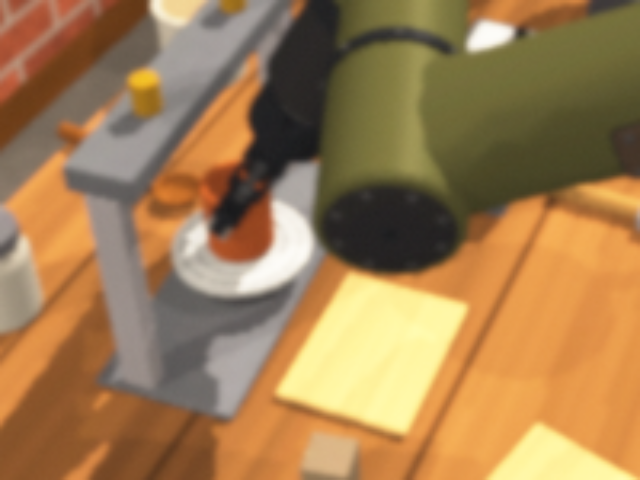

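The tumbler at (240,230) is upright over the white disc at (243,247) and centred on it, clear of the bar. I'll shift +1 mm in x and lower it gently.

Request:
play_rows(
  targets=[
    [1,0,-1,0,0,0,-0.6],
    [1,0,-2,0,0,0,-0.6],
    [1,0,-2,0,0,0,-0.6],
  ],
)

```text
t: 20.4
tcp_pos: [0.6839, -0.0353, 0.074]
ee_rot: [0.625, -0.329, -0.377, -0.599]
wrist_force: [-0.4, 0.7, -1.4]
finger_gap: 0.0635
```

Request:
play_rows(
  targets=[
    [0,0,-0.5,0,0,0,-0.6],
    [0,0,-1,0,0,0,-0.6],
    [0,0,-1,0,0,0,-0.6],
  ],
)

```text
t: 20.78
tcp_pos: [0.684, -0.0353, 0.0732]
ee_rot: [0.625, -0.329, -0.377, -0.599]
wrist_force: [0.2, 0.2, -1.2]
finger_gap: 0.0636
```

Request:
play_rows(
  targets=[
    [0,0,-0.5,0,0,0,-0.6],
    [0,0,-1,0,0,0,-0.6],
    [0,0,-1,0,0,0,-0.6],
  ],
)

```text
t: 21.15
tcp_pos: [0.6845, -0.0352, 0.0731]
ee_rot: [0.626, -0.328, -0.376, -0.599]
wrist_force: [-3.1, 0.1, 3.1]
finger_gap: 0.0635
```

Request:
play_rows(
  targets=[
    [0,0,-0.4,0,0,0,-0.6],
    [0,0,-0.8,0,0,0,-0.6],
    [0,0,-0.8,0,0,0,-0.6],
  ],
)

```text
t: 21.52
tcp_pos: [0.6847, -0.0352, 0.0731]
ee_rot: [0.626, -0.328, -0.376, -0.599]
wrist_force: [-5.0, 0.9, 5.6]
finger_gap: 0.0635
```

Request:
play_rows(
  targets=[
    [0,0,0.8,0,0,0,0.55],
    [0,0,0.8,0,0,0,0.7],
    [0,0,0.8,0,0,0,1],
    [0,0,0.8,0,0,0,1],
    [0,0,0.8,0,0,0,1],
    [-10,-1,1,0,0,0,1],
    [-30,-2,1,0,0,0,1],
    [-55,-4,1,0,0,0,1],
    [-85,-6,1,0,0,0,1],
    [-120,-9,5,0,0,0,1],
    [-150,-11,30,0,0,0,1],
    [-150,-11,60,0,0,0,1],
  ],
)

```text
t: 23.02
tcp_pos: [0.5322, -0.0465, 0.132]
ee_rot: [0.625, -0.328, -0.377, -0.599]
wrist_force: [0.4, 0.4, 0.4]
finger_gap: 0.0855
```

Request:
play_rows(
  targets=[
    [-15,-20,50,0,10,0,1],
    [-30,-40,100,0,20,0,1],
    [-45,-60,130,-2,29,0,1],
    [-60,-100,130,-2,29,0,1],
    [-60,-100,130,-2,29,0,1],
  ],
)

```text
t: 23.65
tcp_pos: [0.4734, -0.148, 0.2615]
ee_rot: [0.521, -0.476, -0.515, -0.487]
wrist_force: [0.0, 0.5, 0.1]
finger_gap: 0.0851
```

Run:
```python
from h import *
for n in('top','side'):
    p=get_image(n)
    for o in ('tumbler','wheel_centre','lever_tip','start_top'):
        for r in place_of(o,p)[:1]: print(n,o,round(r['score'],2),np.round(world(p,r['xyz']),4))
    W=cloud(p); d=np.hypot(W[...,0]-.674,W[...,1]+.0355); m=(d<.042)&(abs(W[...,2]-.109)<.006)
    if m.sum()>10: print('rim',m.sum(),np.round(circ(W[m]),4),np.round(np.median(W[m][:,2]),4))
im=cv2.resize(p['image'][130:280,170:370],(640,480)); cv2.imwrite('pics/a6.png',im[...,::-1])
for jaw in (0,90): delta(*goal([.498,-.251,.30],jaw=jaw))
```

```text
top tumbler 0.69 [ 0.6725 -0.0366  0.0392]
top wheel_centre 0.58 [ 0.6731 -0.0355  0.0411]
top start_top 0.74 [ 0.5425 -0.3679  0.0729]
rim 94 [ 0.6737 -0.0347  0.029 ] 0.1121
side tumbler 0.86 [ 0.6738 -0.0362  0.0374]
side wheel_centre 0.86 [ 0.6694 -0.0331  0.0383]
side lever_tip 0.5 [ 0.4997 -0.2522  0.1404]
side start_top 0.74 [0.5001 0.3522 0.0034]
rim 158 [ 0.6752 -0.0339  0.0294] 0.1099
shift mm [  24.  -105.1   38.5] turns [array([  0.5,   1.1, -94.4]), array([-1.1,  0.5, 85.6])] q [ 0.11 -0.25 -0.12 -0.   -1.68 -1.6 ] gap 0.0853 t 24.15 F [-0.5  1.3 -0.2]
shift mm [  24.  -105.1   38.5] turns [array([-0.3,  1. , -4.4]), array([ -1.6,  -0.5, 175.6])] q [ 0.11 -0.25 -0.12 -0.   -1.68 -1.6 ] gap 0.0853 t 24.15 F [-0.5  1.3 -0.2]
```

View pics/a6.png

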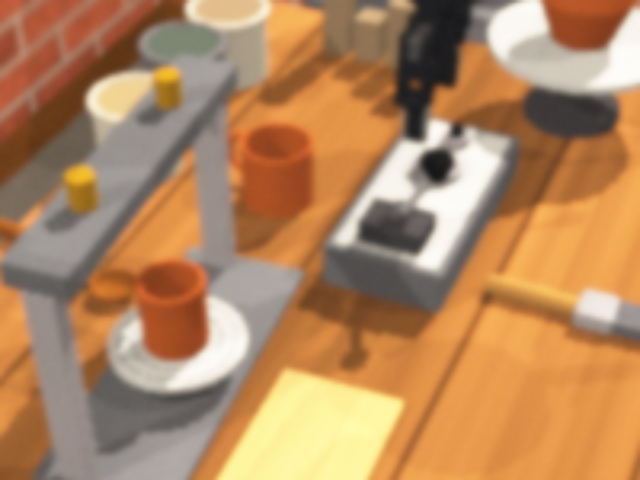

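The tumbler stands upright on the disc at (172,310), fitted at about (0.674, -0.035) against the wheel centre at (0.673, -0.0355). Next I turn the jaws along x for the lever and refine the box's position.

Request:
play_rows(
  targets=[
    [5,-10,0,0,0,9.5,1],
    [10,-25,0,0,0,19,1],
    [15,-40,0,0,0,28.5,1],
    [20,-55,0,0,0,38,1],
    [25,-70,0,0,0,47.5,1],
    [30,-85,0,0,0,57,1],
    [36,-100,0,0,0,66.5,1],
    [38,-103,0,0,0,76,1],
    [38,-103,0,-1.1,0.5,85.6,1],
    [38,-103,0,-1.1,0.5,85.6,1],
    [38,-103,0,-1.1,0.5,85.6,1],
  ],
)

```text
t: 25.52
tcp_pos: [0.5121, -0.2491, 0.2615]
ee_rot: [0.707, -0.001, -0.707, -0.001]
wrist_force: [-0.1, -0.3, 0.0]
finger_gap: 0.0856
```

Run:
```python
from h import *
delta(*goal([.512,-.251,.125],jaw=0))
P=dict(np.load('/tmp/top0.npz')),dict(np.load('/tmp/side0.npz'))
for p in P:
    W=cloud(p); m=(abs(W[...,0]-.538)<.09)&(abs(W[...,1]+.341)<.16)&(abs(W[...,2]-.05)<.004)
    Q=W[m]; ctr=[]
    for y in np.arange(-.46,-.22,.01):
        q=Q[abs(Q[:,1]-y)<.005][:,0]
        if len(q)>10: ctr.append((q.min()+q.max())/2)
    print('box x mid',np.round(np.median(ctr),4),'z',np.round(np.median(Q[:,2]),4), cv2.minAreaRect(Q[:,:2].astype(np.float32)*1000))
    m=(abs(W[...,0]-.54)<.06)&(abs(W[...,1]+.251)<.035)&(W[...,2]>.058)&(W[...,2]<.085); q=W[m]; print('bracket',len(q),np.round(np.percentile(q,[3,97],axis=0),3).tolist())
```

```text
shift mm [-1.000e-01 -1.900e+00 -1.365e+02] turns [array([ 1.000e-01,  0.000e+00, -1.798e+02]), array([-0. ,  0. ,  0.2])] q [-0.1  -0.04  0.06 -0.   -1.67  0.1 ] gap 0.0856 t 25.52 F [-0.1 -0.3  0. ]
box x mid 0.5372 z 0.0503 ((537.5108032226562, -340.5112609863281), (271.037109375, 130.474365234375), 89.77841186523438)
bracket 397 [[0.505, -0.275, 0.067], [0.571, -0.225, 0.084]]
box x mid 0.5386 z 0.0505 ((538.8742065429688, -340.15655517578125), (130.678466796875, 274.3446960449219), 0.376793771982193)
bracket 279 [[0.504, -0.27, 0.06], [0.571, -0.225, 0.083]]
```

Request:
play_rows(
  targets=[
    [0,-2,-30,0,0,0,1],
    [0,-2,-70,0,0,0,1],
    [0,-2,-110,0,0,0,1],
    [0,-2,-130,0,0,0,1],
    [0,-2,-136,0,0,0,1],
    [0,-2,-136,0,0,0,1],
  ],
)

```text
t: 26.28
tcp_pos: [0.5126, -0.2516, 0.1267]
ee_rot: [0.708, -0.001, -0.706, -0.0]
wrist_force: [-0.9, 0.4, 0.5]
finger_gap: 0.0855
```

Request:
play_rows(
  targets=[
    [6,0,0,0,0,0,1],
    [12,0,0,0,0,0,1],
    [18,0,0,0,0,0,0.8],
    [26,0,0,0,0,0,0.5],
    [26,0,0,0,0,0,0.2],
    [26,0,0,0,0,0,0],
    [26,0,0,0,0,0,-0.2],
    [26,0,2,0,0,0,-0.3],
    [26,0,2,0,0,0,-0.4],
    [26,0,2,0,0,0,-0.4],
  ],
  grip_force=20,
)

```text
t: 27.52
tcp_pos: [0.5381, -0.2513, 0.1277]
ee_rot: [0.708, -0.001, -0.707, -0.0]
wrist_force: [-0.9, 2.0, 1.5]
finger_gap: 0.0255
```

Run:
```python
from h import *
delta(*goal([.538,-.251,.13],jaw=0))
for n in('top','side'):
    p=get_image(n)
    for r in place_of('lever_tip',p)[:1]: print(n,round(r['score'],2),np.round(world(p,r['xyz']),4))
im=cv2.resize(p['image'][130:250,230:390],(640,480)); cv2.imwrite('pics/a7.png',im[...,::-1])
```

```text
shift mm [-0.1  0.3  2.3] turns [array([ 1.000e-01, -0.000e+00, -1.799e+02]), array([0. , 0.1, 0.1])] q [-0.1   0.04 -0.11  0.   -1.43  0.1 ] gap 0.0255 t 27.52 F [-0.9  2.   1.5]
side 0.55 [ 0.5394 -0.2506  0.1518]
```

View pics/a7.png

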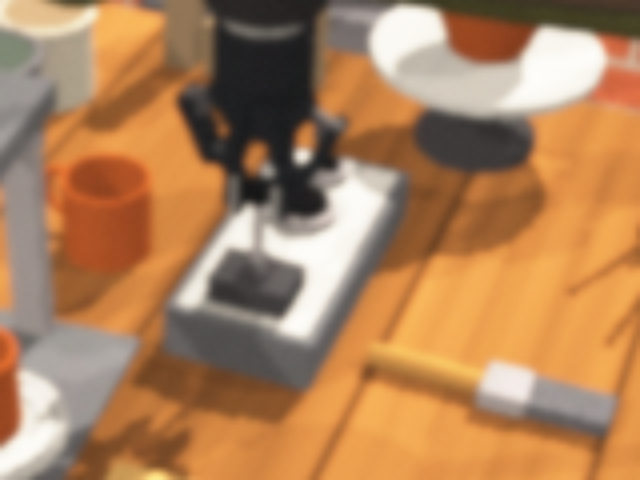

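The lever rod is vertical at (258,225) and gripped at x = 0.538. Opening and lifting off.

Request:
play_rows(
  targets=[
    [0,0,0,0,0,0,-0.2],
    [0,0,0,0,0,0,0],
    [0,0,0,0,0,0,0.2],
    [0,0,0,0,0,0,0.2],
    [0,0,20,0,0,0,0.2],
    [0,0,60,0,0,0,0.2],
    [0,0,90,0,0,0,0.2],
    [0,-40,90,0,0,0,-0.5],
    [0,-90,90,0,0,0,-1],
    [0,-119,90,0,0,0,-1],
    [0,-119,90,0,0,0,-1],
    [0,-119,90,0,0,0,-1],
  ],
)

```text
t: 29.22
tcp_pos: [0.5382, -0.3701, 0.2184]
ee_rot: [0.708, -0.001, -0.707, -0.0]
wrist_force: [-0.8, -0.2, 0.8]
finger_gap: 0.0001
```

Run:
```python
from h import *
delta(*goal([.539,-.370,.068],jaw=0))
for n in('top','side'):
    p=get_image(n)
    for r in place_of('lever_tip',p)[:1]: print(n,round(r['score'],2),np.round(world(p,r['xyz']),4))
    W=cloud(p); d=np.hypot(W[...,0]-.538,W[...,1]+.251); Q=W[(d<.03)&(W[...,2]>.135)&(W[...,2]<.17)]
    if len(Q)>8: print('knob',len(Q),np.round(least_squares(lambda a:np.linalg.norm(Q-a,axis=1)-.013,[.538,-.251,.15],loss='soft_l1',f_scale=.002).x,4))
im=cv2.resize(p['image'][120:240,230:390],(640,480)); cv2.imwrite('pics/a8.png',im[...,::-1])
```

```text
shift mm [ 8.000e-01  1.000e-01 -1.504e+02] turns [array([ 1.000e-01, -1.000e-01, -1.799e+02]), array([0. , 0.1, 0.1])] q [-0.3   0.18  0.21  0.   -1.6   0.3 ] gap 0.0001 t 29.23 F [-0.8 -0.2  0.8]
top 0.7 [ 0.5367 -0.3396 -0.0027]
side 0.59 [ 0.5377 -0.253   0.15  ]
knob 58 [ 0.54   -0.2513  0.1516]
```

View pics/a8.png

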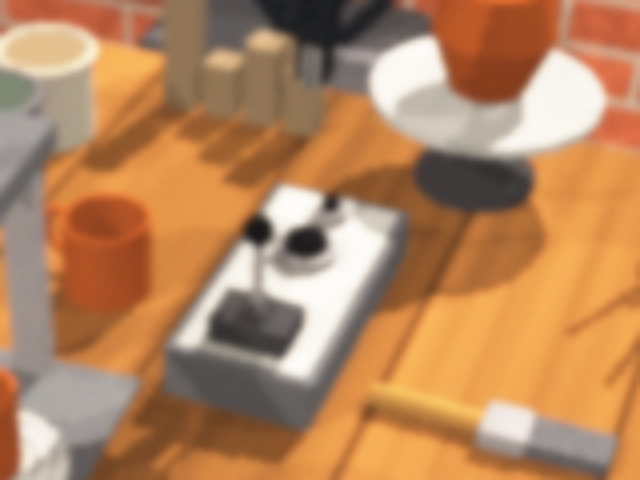

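The lever stands straight up on its own, with the knob at (258,230) in the crop and x about 0.538 to 0.540. The start button is at (303,243). Pressing it now.

Request:
play_rows(
  targets=[
    [1,0,-40,0,0,0,-1],
    [1,0,-90,0,0,0,-1],
    [1,0,-130,0,0,0,-1],
    [1,0,-145,0,0,0,-1],
    [1,0,-145,0,0,0,-1],
  ],
)

```text
t: 30.05
tcp_pos: [0.5391, -0.3702, 0.0731]
ee_rot: [0.707, -0.0, -0.707, 0.0]
wrist_force: [0.1, -0.5, 1.1]
finger_gap: 0.0001
```

Request:
play_rows(
  targets=[
    [0,0,-3,0,0,0,-1],
    [0,0,-6,0,0,0,-1],
    [0,0,-9,0,0,0,-1],
    [0,0,-10.5,0,0,0,-1],
    [0,0,-10.5,0,0,0,-1],
    [0,0,-10.5,0,0,0,-1],
  ],
)

```text
t: 30.8
tcp_pos: [0.5404, -0.371, 0.0661]
ee_rot: [0.709, -0.001, -0.705, 0.001]
wrist_force: [-1.2, 4.0, 12.8]
finger_gap: 0.0001
```

Request:
play_rows(
  targets=[
    [0,0,-1,0,0,0,-1],
    [0,0,-2,0,0,0,-1],
    [0,0,-2,0,0,0,-1],
  ],
)

```text
t: 31.18
tcp_pos: [0.5405, -0.371, 0.0659]
ee_rot: [0.709, -0.001, -0.705, 0.001]
wrist_force: [-4.4, 7.4, 21.5]
finger_gap: -0.0
```

Run:
```python
from h import *
p=get_image('side'); W=cloud(p); d=np.hypot(W[...,0]-.54,W[...,1]+.371); m=(d<.021)&(W[...,2]>.056)&(W[...,2]<.072); print(np.round(np.median(W[m],0),4),m.sum(),np.round(np.percentile(W[m][:,2],[10,25,50,75]),4))
p0=dict(np.load('/tmp/side0.npz'));W0=cloud(p0); print(np.round(np.percentile(W0[(np.hypot(W0[...,0]-.54,W0[...,1]+.371)<.021)&(W0[...,2]>.056)&(W0[...,2]<.075)][:,2],[10,25,50,75]),4))
im=cv2.resize(p['image'][140:215,250:350],(640,480),interpolation=cv2.INTER_CUBIC); cv2.imwrite('pics/a9.png',im[...,::-1])
```

```text
[ 0.5357 -0.362   0.0649] 55 [0.0616 0.0632 0.0649 0.0665]
[0.0667 0.0703 0.072  0.0732]
```

View pics/a9.png

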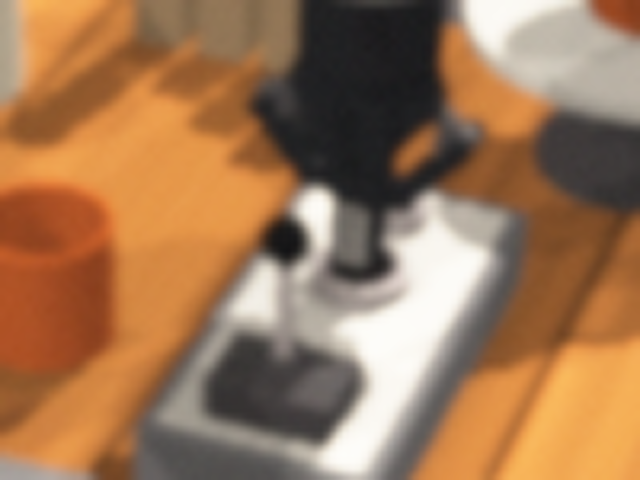

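The fingers hold the button down at (362,270). It has dropped about 7 mm in depth and is hard against its stop (0.2 mm more travel for +9 N). The small button at (405,215) is clear. Releasing straight up.

Request:
play_rows(
  targets=[
    [0,0,6,0,0,0,-1],
    [0,0,16,0,0,0,-1],
    [0,0,40,0,0,0,-1],
    [0,0,80,0,0,0,-1],
    [0,0,130,0,0,0,-1],
    [-40,0,170,0,0,0,-1],
    [-90,-30,180,0,0,0,-1],
    [-130,-60,180,0,0,0,-1],
    [-130,-60,180,0,0,0,-1],
    [-130,-60,180,0,0,0,-1],
  ],
)

```text
t: 32.48
tcp_pos: [0.4089, -0.4301, 0.2394]
ee_rot: [-0.707, 0.0, 0.707, 0.001]
wrist_force: [-0.5, 0.1, -0.6]
finger_gap: 0.0002
```

Run:
```python
from h import *
for n in('top','side'):
    p=get_image(n); W=cloud(p)
    for o in ('tumbler','wheel_centre','lever_tip','start_top','bowl','mug','prop','brush'):
        for r in place_of(o,p)[:1]: print(n,o,round(r['score'],2),np.round(world(p,r['xyz']),4))
    z=W[(np.hypot(W[...,0]-.54,W[...,1]+.371)<.021)&(W[...,2]>.056)&(W[...,2]<.075)][:,2]; print('start z',np.round(np.percentile(z,[25,50,75]),4) if len(z) else None)
    d=np.hypot(W[...,0]-.674,W[...,1]+.0355); m=(d<.042)&(abs(W[...,2]-.109)<.006); print('rim',np.round(circ(W[m]),4))
cv2.imwrite('pics/a10.png',cv2.resize(p['image'],(800,600))[...,::-1]); s=telemetry.sense(); print(s['tcp_pos'],s['t'],s['wrist_force'])
```

```text
top tumbler 0.85 [ 0.6734 -0.0385  0.0402]
top wheel_centre 0.69 [ 0.6731 -0.0344  0.0393]
top bowl 0.56 [0.575  0.3617 0.0081]
top mug 0.64 [ 7.057e-01 -3.257e-01  5.000e-04]
top prop 0.53 [ 4.861e-01  1.688e-01 -2.000e-04]
start z None
rim [ 0.674  -0.0347  0.0292]
side tumbler 0.78 [ 0.6755 -0.0384  0.0391]
side wheel_centre 0.55 [ 0.6701 -0.0363  0.0422]
side lever_tip 0.39 [ 0.542  -0.2531  0.1511]
side start_top 0.6 [ 0.5402 -0.3719  0.0745]
side bowl 0.93 [0.5714 0.3597 0.0056]
side mug 0.78 [ 0.7079 -0.3304 -0.0009]
side prop 0.64 [ 0.4871  0.1693 -0.0033]
side brush 0.86 [ 3.387e-01 -2.608e-01  1.000e-04]
start z [0.0673 0.0711 0.0724]
rim [ 0.6751 -0.0339  0.0292]
[ 0.40901688 -0.43033105  0.23999772] 33.375 [-0.00484314 -0.44863188 -0.0598705 ]
```

```bash
python3 -c "
from h import *
print(manip.sign_off())"
```

```text
the job is handed in; nothing more can be done
None
```

The job is done and handed in at about 33 s of the 67 s allowed. I lifted the tumbler out of the crate and stood it on the far board. I then regripped it with the hand tilted 30°, set it on the turntable and let go. After that I set the lever upright, and last pressed the start button and let it come back up.

Last checks:
- **Tumbler:** it stands on the disc. The rim fits at (0.674 to 0.675, -0.034 to -0.035), against a wheel centre of about (0.6735, -0.0355), so it is centred to about 2 mm. The last side picture that showed it, taken before the lever was moved, had it upright.
- **Lever:** the knob is at x = 0.538 to 0.542 by the side camera, and the box centre is at about 0.538. That is straight up to within about 0.05 rad.
- **Start button:** it went down about 7 mm to a hard stop, with 21 N at the wrist, and the depth reading is back at its starting height.
- **Other things:** the bowl, mug, prop and brush read within about 5 mm of where they began, which is network noise. The small button was not touched.

Checks that failed or were incomplete:
- **Final picture:** it could not be viewed, because the 12-picture limit was used up. The end state therefore rests on depth and network readings.
- **Top camera:** in the final check it found no lever, start button or brush, so those readings come from the side camera alone.

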